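Saddle the third bottle on the pair

TASK

Two amber bottles lie side by side in the double bottle cradle, and a third of the same size lies in one of the two single rests (the other holds a much smaller bottle, which is not wanted). Pick up the third large bottle, lay it on top of the pair so that it rests in the groove between them, lengthwise along them and centred on their length, and leave the three lying still as a small pyramid with the lower two still in the cradle. Set it down gently: do not drop it.

Things in the scene. Friction and masses are not known exactly. Their poses are not given: they have to be found in the camera images.
- spare_mid (a point): third large amber bottle, lying in a single rest: round body 55 mm across, 140 mm long, then a 42 mm wide cap (161 mm in all), 0.2 to 0.5 kg. Point on its axis half-way along the 140 mm body (start: 33 mm above the worktop); z axis from foot to cap, level; x, y point anywhere. Grip across the body here. The rest holds it near its ends: the middle 75 mm is open but for bars 4 mm high
- lower_left_mid (a point): lower bottle at the cradle's +y side, loose: same bottle, point and axes as spare_mid, axis 33 mm above the worktop. The lower axes are about 57 mm apart, so the third bottle, saddled, has its axis 47 mm above theirs (80 mm above the worktop); fingers beside it touch the lower bottles if they reach more than 18 mm below its axis there
- lower_right_mid (a point): lower bottle at the cradle's -y side, loose: same bottle, point and axes as lower_left_mid
- cradle: white plastic double bottle cradle, fixed, 114 mm long (x), 123 mm wide (y): two 6 mm thick cross-strips with 14 mm high nubs at the outer ends that keep the pair from rolling apart. Origin at its centre on the worktop, x along the bottles to the caps, z up. Lower bottles' mid points: x = 0, y = +-28, z = 33 mm; the saddled one's mid point belongs at x = 0, y = 0, z = 80 mm
There are look-alikes about, which are no part of the job. What is shaped like the cradle but blue is not meant.

How it is judged:
By the outcome, as a careful person would: the job done as asked, in the order asked, and still so for the second after the job is handed in, with the robot touching nothing.
It also fails if it takes over 32 s, if anything falls off the work surface, if the arm or the gripper's body presses on something with over 40 N, if the wrist force passes 120 N, or if a joint passes its speed limit or range.

ROBOT

A 7-joint arm with a two-finger parallel gripper is mounted at the origin on a cart in front of the work surface, level with it; the furniture and walls round the work are solid. World frame = base frame: x ahead of the robot, y to its left, z up, the work surface at z = 0. Lengths are in m, angles in rad, forces in N, time in s.
With the tool pointing down it reaches from about 0.425 to 0.8 m from the base axis. Payload 8.3 kg.
Tool frame: the origin (TCP) lies between the finger pads; the fingertips stand 17 mm ahead of it and the grasp point (between the pads) lies 2 mm behind it (robot.tip_reach is the z of the fingertips in the tool frame, in m); z points along the fingers, y is the line along which they close (so a half turn about z gives the same grasp; the last joint's range is limited). The gripper opens to 85 mm and grips with 20 to 120 N. Pads are 22 mm wide; open, the fingers measure 114 mm over their backs; the gripper's body (76 mm by 85 mm) begins 54 mm behind the grasp point. The pads swing forward as they close: fully open they stand 13 mm farther back than shut.
Start: joints at [1.212, 0.383, 0.016, 1.37, -0.006, 1.388, -0.046], TCP at [0.182, -0.598, 0.248] pointing down, gripper open.
Joint ranges: [-2.95, 2.95], [-0.25, 2.06], [-1.52, 1.56], [0.18, 2.33], [-1.44, 4.58], [0.02, 2.06], [-3.01, 3.01]. Speed limits (rad/s): [2.39, 2.39, 3.01, 3.01, 3.14, 3.14, 3.14].

INTERFACE

Orientations are given as a rotation vector (axis times angle).
In Python, from rig import robot, imaging gives the robot as it stands. The module is installed in compiled form; this text tells all that it offers.
- The arm moves only by the shell command python3 -m inch 'ROWS' [OPENING] [FORCE]. ROWS is JSON, a list of rows, each a list of 6 numbers: the shift along the tool's x, y, z as a fraction of full scale, then the turn, a rotation vector about the tool's x, y, z as a fraction of full scale. In form: [[tx, ty, tz, rx, ry, rz], ...]. A call has 1 to 10 rows; each row is the pose to reach, as a shift and turn from the pose commanded when the call began, along the tool's axes at that moment, turning the shorter way round; what a row does not reach only later rows make up. Full scale, the value 1, is 0.15 m for a shift and pi rad for a turn. A row lasts 1/10 s, in which the tool goes at most 50 mm and 8.59 degrees, less where a joint would pass 70% of its speed; a pose out of reach is approached as far as the arm can. A call with a number of a shift or a turn outside -1 to 1 is refused whole. A call with a gripper value outside its range is refused whole. OPENING is the closure, from 0 (fully open) to 1 (shut), set as the call begins (- or left out, the last holds). The fingers move at their own pace and stop on an object; FORCE is the grip in N (left out, the last holds). Time passes only in rows, so rows that repeat a pose let the fingers close. It gives the time, the measured TCP pose, the force, the opening and the grip force at its end, in the units of the state.
- robot.sense(): the state, without advancing time (a new reading comes with each control period).
- imaging.get_image(name): name is "scene" or "top" or "wrist"; returns the picture (420x560x3 uint8, blue, green, red); there is no depth.
- imaging.camera_params(name): a dict with "camera_matrix" (3x3 intrinsics, pixels), "camera_from_world" (4x4, takes a point from world to camera coordinates). Camera axes: x right, y down, z forward; pixel columns grow to the right and rows downward; lengths in m; the calibration is good to about 2 mm. A picture is of the moment at which its call begins: read the wrist's pose just before it. camera_params takes no time and is no camera call; for the wrist camera it gives the pose at the moment of the call.
- robot.job_done(): hands the job in; it is judged then, once.
Trained networks look in the newest picture that a camera, given by its name, has taken for a name from the list of things; names that differ only in an ending like _2 or _b are one class to them, and where a whole thing is asked for, a point or a joint stands for the part that bears it (a point fixed in the world has none). Each returns a list of dicts, best first, with "confidence" (0 to 1); they miss things now and then, are a little off and sometimes report something else, mostly with a low value. They report only what shows in the picture. A call takes as long as a camera call. They do not tell look-alikes from the thing itself.
- imaging.look_for(camera, thing): "at" ([x, y, z] in m, in world coordinates, good to about 4 mm: the middle of the surface that is visible of it).
- imaging.landmark_of(camera, thing): "at" ([x, y, z] in m, in world coordinates, good to about 4 mm: a listed point, or the origin of a listed thing).
The state is a dict: "t": time; "joints": joint angles; "qd": joint speeds; "effort": joint torques, N m; "tool_pos": TCP position; "tool_rot": TCP orientation; "contact_force": force on the tool from outside, world axes, zero at the start; "moment": the same for the moment, N m; "finger_gap": opening from 0.0 (shut) to 1.0 (fully open); "gripper_force": force on a finger pad.
Only numpy, scipy, OpenCV 4.12 (cv2) and the standard library are available. Lean on these libraries where they do the work, as an engineer would, in place of code of your own. Each camera call takes 0.05 s, during which the arm holds its last target. There are 200 camera calls.

## Working session

There is one attempt and no reset: what is moved stays moved. The work goes in short steps, Python scripts to look and compute and a shell command to move; the robot and the scene stay as the last step left them, time stands still between calls to the robot, and variables do not carry over. Pictures are saved under pics/ and viewed, at most 10 in all, crops included, and the job is handed in when it is done.

```bash
mkdir -p pics; python3 - <<'E'
from rig import robot, imaging
import cv2, numpy as np
for n in ("scene","top"):
    im=imaging.get_image(n); cv2.imwrite(f"pics/{n}0.png",im)
    p=imaging.camera_params(n);K=np.array(p["camera_matrix"]);T=np.array(p["camera_from_world"])
    print(n,K[0,0],"cam pos",np.round(-T[:3,:3].T@T[:3,3],3))
    for t in ("spare_mid","lower_left_mid","lower_right_mid","cradle"):
        for d in imaging.landmark_of(n,t):
            a=np.array(d["at"]);q=K@(T[:3,:3]@a+T[:3,3]);print(t,np.round(a,3),round(d["confidence"],2),np.round(q[:2]/q[2]))
s=robot.sense();print(s["t"],s["tool_pos"],s["tool_rot"],robot.tip_reach)
E
```

```text
scene 446.76779525671327 cam pos [0.08  0.488 0.746]
spare_mid [ 0.478 -0.378  0.033] 0.89 [326. 154.]
lower_left_mid [0.544 0.085 0.034] 0.93 [189. 256.]
lower_right_mid [0.537 0.03  0.032] 0.81 [209. 241.]
top 478.64208620462455 cam pos [ 0.352 -0.131  1.   ]
spare_mid [ 0.48  -0.382  0.032] 0.89 [390. 188.]
spare_mid [0.54  0.086 0.029] 0.64 [162. 155.]
lower_left_mid [0.542 0.088 0.028] 0.89 [161. 154.]
lower_right_mid [0.535 0.028 0.033] 0.81 [190. 157.]
0.5 [ 0.18221046 -0.59780734  0.24824196] [-3.10715097e+00 -4.62988120e-01 -1.54491738e-05] 0.017
```

View pics/top0.png

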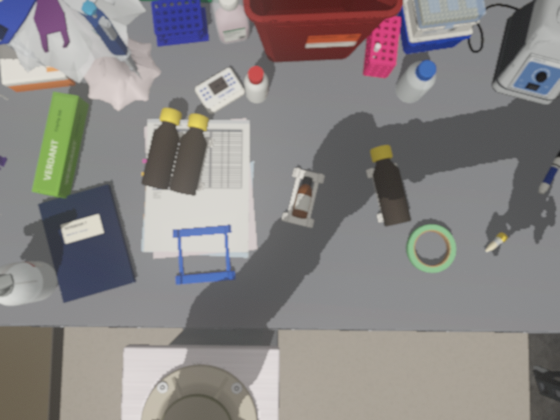

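View pics/scene0.png

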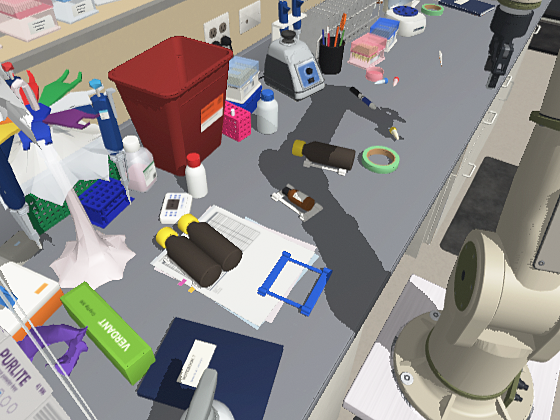

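Top view candidates: the large bottle with a yellow cap in a rest at (390,188), the small brown bottle at (303,195), and the pair at (162,155) and (190,157) in the white cradle. The blue frame at (204,255) is the look-alike cradle. I choose (390,188) as the spare. The scene view agrees: spare (326,154), pair (189,256) and (209,241).

```bash
cat > h.py <<'E'
from rig import robot, imaging
import cv2, numpy as np
from scipy.spatial.transform import Rotation as R
def cam(n):
    p=imaging.camera_params(n);return np.array(p["camera_matrix"]),np.array(p["camera_from_world"])
def proj(K,T,a):
    q=K@(T[:3,:3]@a+T[:3,3]);return q[:2]/q[2]
def tri(c1,u1,c2,u2):
    X=cv2.triangulatePoints(c1[0]@c1[1][:3],c2[0]@c2[1][:3],np.array(u1,float),np.array(u2,float)).ravel();return X[:3]/X[3]
def yellow(im,uv,r=60):
    h=cv2.cvtColor(im,cv2.COLOR_BGR2HSV);m=cv2.inRange(h,(20,130,80),(34,255,255))
    n,l,s,c=cv2.connectedComponentsWithStats(m)
    return sorted([(s[i,4],tuple(np.round(c[i],1))) for i in range(1,n) if s[i,4]>40 and np.hypot(*(c[i]-uv))<r],reverse=True)
def body(im,uv):
    m=cv2.inRange(im,(0,0,0),(62,66,70)) & cv2.inRange(im[...,2].astype(int)-im[...,0],3,99)
    m=cv2.morphologyEx(m,cv2.MORPH_OPEN,np.ones((3,3)))
    n,l,s,c=cv2.connectedComponentsWithStats(m)
    i=l[int(uv[1]),int(uv[0])];return s[i],c[i],cv2.minAreaRect(np.argwhere(l==i)[:,::-1].astype(np.float32)),l==i
E
python3 - <<'E'
from h import *
S=cv2.imread("pics/scene0.png");P=cv2.imread("pics/top0.png");cs,ct=cam("scene"),cam("top")
print("yel",yellow(P,(382,153)),yellow(P,(185,118)),yellow(S,(298,148)),yellow(S,(175,225)))
for im,uvs in((P,[(390,188),(162,155),(190,157)]),(S,[(326,154),(189,256),(209,241)])):
    for uv in uvs:
        s,c,r,m=body(im,uv);print(s,np.round(c,1),r, im[uv[1],uv[0]])
print(P[240,290],P[190,430])
a=cv2.resize(P[130:240,340:450],None,fx=3.6,fy=3.6,interpolation=2);b=cv2.resize(P[95:205,120:230],None,fx=3.6,fy=3.6,interpolation=2)
cv2.imwrite("pics/crop.png",np.hstack([a,b]))
E
```

```text
yel [(np.int32(248), (np.float64(380.7), np.float64(152.9)))] [(np.int32(228), (np.float64(170.2), np.float64(115.7))), (np.int32(211), (np.float64(197.6), np.float64(121.3)))] [(np.int32(161), (np.float64(297.7), np.float64(147.5)))] [(np.int32(239), (np.float64(164.4), np.float64(235.2))), (np.int32(218), (np.float64(185.9), np.float64(221.8)))]
[374 159  33  47 981] [388.4 180.9] ((388.3331298828125, 183.6183319091797), (49.495765686035156, 26.368375778198242), 77.27564239501953) [48 52 56]
[     0      0    560    420 234219] [279.  209.6] ((279.5, 209.5), (419.0, 559.0), 90.0) [73 80 87]
[     0      0    560    420 234219] [279.  209.6] ((279.5, 209.5), (419.0, 559.0), 90.0) [80 86 92]
[304 142  47  28 709] [324.1 154.9] ((328.061767578125, 154.3988800048828), (49.319183349609375, 20.537168502807617), 12.994616508483887) [38 42 46]
[     0      0    560    420 231027] [278.9 209.1] ((279.5, 209.5), (419.0, 559.0), 90.0) [55 63 71]
[ 167  222   73   65 2055] [198.5 250.8] ((202.38687133789062, 251.62445068359375), (67.87267303466797, 52.60301208496094), 42.273685455322266) [55 62 70]
[92 92 92] [138 136 137]
```

View pics/crop.png

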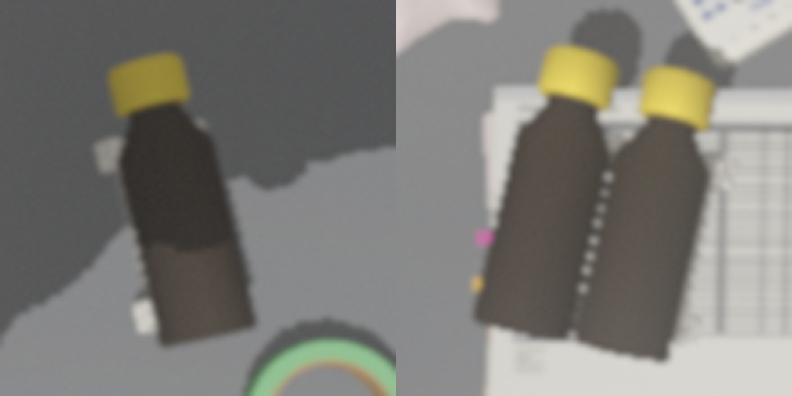

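The crop shows the spare (left, large, yellow cap, white rest) and the pair (right) in the white cradle. Full-picture pixels: spare cap (381.7,153.6) and foot (397.8,223.1); left cap (170.5,116.4) and foot (155.6,186.1); right cap (198.3,122.2) and foot (182.9,192.5).

```bash
cat >> h.py <<'E'
def onplane(c,uv,z):
    K,T=c;d=T[:3,:3].T@np.linalg.inv(K)@np.array([*uv,1.]);o=-T[:3,:3].T@T[:3,3];return o+d*(z-o[2])/d[2]
def steps(target,yaw):
    "yaw: direction of tool y (closing), pointing down; prints fractions"
    s=robot.sense();p=np.array(s["tool_pos"]);r=R.from_rotvec(s["tool_rot"])
    best=None
    for y in (yaw,yaw+np.pi):
        yv=np.array([np.cos(y),np.sin(y),0]);z=np.array([0,0,-1.]);g=R.from_matrix(np.c_[np.cross(yv,z),yv,z])
        t=(r.inv()*g).as_rotvec()
        if best is None or np.linalg.norm(t)<np.linalg.norm(best): best=t
    print("t",s["t"],"pos",np.round(p,4),"shift",np.round(r.inv().apply(target-p)/.15,4),"turn",np.round(best/np.pi,4),"joints",np.round(s["joints"],2))
E
python3 - <<'E'
from h import *
cs,ct=cam("scene"),cam("top")
for n,ut,us in(("spare",(381.2,153.2),(297.7,147.5)),("left",(170.3,116),(164.4,235.2)),("right",(198,121.8),(185.9,221.8))): print(n,"cap tri",tri(ct,ut,cs,us))
for n,c,f in(("spare",(381.7,153.6),(397.8,223.1)),("left",(170.5,116.4),(155.6,186.1)),("right",(198.3,122.2),(182.9,192.5))):
    C=onplane(ct,c,.033);F=onplane(ct,f,.033);d=(C-F)/np.linalg.norm(C-F)
    print(n,C,F,"len",np.linalg.norm(C-F),"yaw",np.degrees(np.arctan2(d[1],d[0])),"mid from foot",F+.07*d,"from cap",C-.081*d)
s=robot.sense();print(R.from_rotvec(s["tool_rot"]).as_matrix().round(3), np.round(s["contact_force"],2))
a=np.arctan2(*(onplane(ct,(381.7,153.6),.033)-onplane(ct,(397.8,223.1),.033))[1::-1])
steps(np.array([.48,-.38,.15]),a+np.pi/2)
E
```

```text
spare cap tri [ 0.55337789 -0.36351442  0.02960551]
left cap tri [0.62169186 0.07157925 0.03513483]
right cap tri [0.61132871 0.01500377 0.03367289]
spare [ 0.55057272 -0.36432095  0.033     ] [ 0.40815477 -0.39704513  0.033     ] len 0.14612920914682445 yaw 12.94055772395964 mid from foot [ 0.47637697 -0.38136933  0.033     ] from cap [ 0.47162988 -0.38246009  0.033     ]
left [0.6193697  0.07034418 0.033     ] [0.47497728 0.09580015 0.033     ] len 0.1466191617704973 yaw -9.998341146658879 mid from foot [0.54391417 0.08364678 0.033     ] from cap [0.53959987 0.08440738 0.033     ]
right [0.60844571 0.01317657 0.033     ] [0.46292088 0.04026635 0.033     ] len 0.14802476568869272 yaw -10.545040869654235 mid from foot [0.53173868 0.02745576 0.033     ] from cap [0.52881369 0.02800025 0.033     ]
[[ 0.957  0.292 -0.   ]
 [ 0.292 -0.957  0.   ]
 [ 0.    -0.    -1.   ]] [ 0.31  0.09 -0.87]
t 0.5 pos [ 0.1822 -0.5978  0.2482] shift [ 2.3223 -0.8101  0.6551] turn [-0.     -0.      0.0223] joints [ 1.21  0.38  0.02  1.37 -0.01  1.39 -0.05]
```

```bash
python3 -m inch '[[0.25,-0.09,0.06,0,0,0.006],[0.5,-0.18,0.12,0,0,0.011],[0.75,-0.26,0.18,0,0,0.017],[1,-0.35,0.24,0,0,0.022]]' 0 30 && python3 -m inch '[[0.25,-0.09,0.05,0,0,0],[0.5,-0.18,0.1,0,0,0],[0.75,-0.26,0.15,0,0,0],[1,-0.35,0.2,0,0,0],[1,-0.35,0.2,0,0,0]]'; python3 - <<'E'
from h import *
steps(np.array([.4765,-.381,.15]),np.radians(103))
im=imaging.get_image("wrist");c=cam("wrist");cv2.imwrite("pics/w1.png",im)
print("cam",-c[1][:3,:3].T@c[1][:3,3])
for d in imaging.landmark_of("wrist","spare_mid"): print(d,proj(*c,np.array(d["at"])))
print(yellow(im,(280,210),600))
E
```

```text
t: 0.9
tool_pos: [0.3115, -0.503, 0.2121]
tool_rot: [3.121, 0.354, 0.001]
contact_force: [-1.0, -0.1, 0.5]
finger_gap: 1.0
gripper_force: 0.0
t: 1.4
tool_pos: [0.4505, -0.4127, 0.181]
tool_rot: [-3.116, -0.371, -0.003]
contact_force: [-0.2, 0.9, -0.3]
finger_gap: 0.998
gripper_force: 0.0
t 1.4 pos [ 0.4505 -0.4127  0.181 ] shift [ 0.2172 -0.1641  0.2079] turn [-0.0012 -0.0008  0.0032] joints [ 0.79  0.4  -0.13  1.5   0.05  1.25 -0.68]
cam [ 0.52598959 -0.39725658  0.30659968]
{'at': [0.4784, -0.3763, 0.0354], 'confidence': 0.89} [242.88708312 159.10229978]
[(np.int32(1817), (np.float64(246.0), np.float64(71.9))), (np.int32(217), (np.float64(438.6), np.float64(286.4)))]
```

View pics/w1.png

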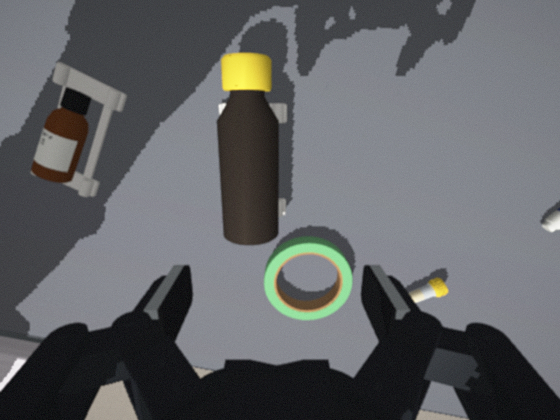

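The wrist view shows the spare upright in the image, with its cap at (246,72) and foot corners at about (223,236) and (278,236). The small bottle is at (62,140) and the tape ring at (308,282).

```bash
python3 - <<'E'
from h import *
c=cam("wrist");ct=cam("top")
C=onplane(c,(246,72),.033);F=onplane(c,(250.5,236.5),.033);F2=onplane(c,(251,243),.0605)
d=(C-F)/np.linalg.norm(C-F);print(C,F,F2,np.linalg.norm(C-F),np.degrees(np.arctan2(d[1],d[0])),"mid",F+.07*d,C-.0805*d)
print("cap height from wrist+top:",tri(c,(246,72),ct,(381.2,153.2)))
for x in((219,180),(280,180)): print(onplane(c,x,.033))
steps(np.array([.477,-.3795,.15]),np.radians(102))
E
```

```text
[ 0.54890274 -0.36713743  0.033     ] [ 0.40113613 -0.40108792  0.033     ] [ 0.40724955 -0.40267206  0.0605    ] 0.15161664588272303 12.939568230281404 mid [ 0.46935861 -0.38541329  0.033     ] [ 0.4704469  -0.38516325  0.033     ]
cap height from wrist+top: [ 0.55193235 -0.365501    0.02512678]
[ 0.45141244 -0.36041898  0.033     ]
[ 0.46449649 -0.41670298  0.033     ]
t 1.5 pos [ 0.4458 -0.4178  0.1819] shift [ 0.2609 -0.2012  0.213 ] turn [-0.0002  0.      0.0065] joints [ 0.79  0.4  -0.12  1.5   0.05  1.25 -0.68]
```

```bash
python3 -m inch '[[0.08,-0.06,0.07,0,0,0.002],[0.16,-0.13,0.15,0,0,0.004],[0.25,-0.2,0.22,0,0,0.006],[0.25,-0.2,0.22,0,0,0.006],[0.25,-0.2,0.22,0,0,0.006],[0.25,-0.2,0.22,0,0,0.006]]'; python3 - <<'E'
from h import *
c=cam("wrist");im=imaging.get_image("wrist");c2=cam("wrist");cv2.imwrite("pics/w2.png",im)
print(np.abs(c[1]-c2[1]).max())
for d in imaging.landmark_of("wrist","spare_mid"): print(d)
C=yellow(im,(260,60),200);print(C, onplane(c,C[0][1],.033))
print(tri(c,C[0][1],cam("top"),(381.2,153.2)))
steps(np.array([.475,-.381,.03]),np.radians(103))
E
```

```text
t: 2.1
tool_pos: [0.4735, -0.3834, 0.1502]
tool_rot: [3.123, 0.322, 0.0]
contact_force: [-1.0, 0.4, -0.3]
finger_gap: 1.001
gripper_force: 0.0
0.00019327469919971918
{'at': [0.4777, -0.3795, 0.0305], 'confidence': 0.9}
[(np.int32(2043), (np.float64(269.2), np.float64(109.4)))] [ 0.55238361 -0.36145984  0.033     ]
[ 0.55135003 -0.36238725  0.03534436]
t 2.2 pos [ 0.4738 -0.383   0.1501] shift [ 0.0105 -0.0124  0.8008] turn [ 0.0004 -0.0001 -0.0067] joints [ 0.73  0.42 -0.13  1.55  0.06  1.18 -0.78]
```

View pics/w2.png

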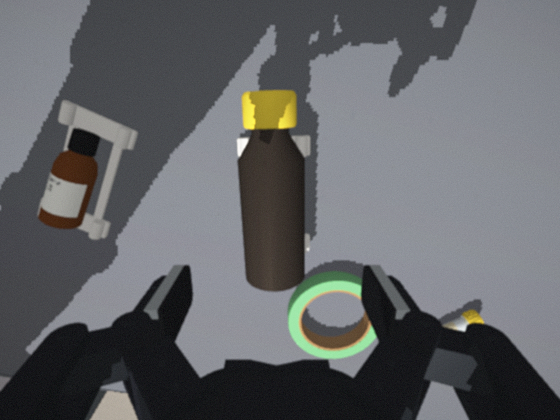

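The wrist view shows the spare under the gripper, with its cap at (269,109) and foot at (276,282). The tape ring at (337,315) is clear of the finger path. I'll descend with the TCP slightly above the axis, so the tips stay within 18 mm below it.

```bash
python3 -m inch '[[0.02,-0.012,0.12,0,0,-0.006],[0.02,-0.012,0.24,0,0,-0.006],[0.02,-0.012,0.36,0,0,-0.006],[0.02,-0.012,0.48,0,0,-0.006],[0.02,-0.012,0.58,0,0,-0.006],[0.02,-0.012,0.66,0,0,-0.006],[0.02,-0.012,0.72,0,0,-0.006],[0.02,-0.012,0.754,0,0,-0.006],[0.02,-0.012,0.754,0,0,-0.006],[0.02,-0.012,0.754,0,0,-0.006]]' && python3 -m inch '[[0,0,0,0,0,0],[0,0,0,0,0,0],[0,0,0,0,0,0],[0,0,0,0,0,0],[0,0,0,0,0,0],[0,0,0,0,0,0],[0,0,0,0,0,0],[0,0,0,0,0,0]]' 1 40
```

```text
t: 3.2
tool_pos: [0.4775, -0.3792, 0.0367]
tool_rot: [3.121, 0.355, 0.001]
contact_force: [0.6, 0.3, 0.3]
finger_gap: 0.995
gripper_force: 0.0
t: 4.0
tool_pos: [0.4775, -0.3792, 0.0371]
tool_rot: [3.121, 0.355, 0.001]
contact_force: [-0.8, 0.2, 5.6]
finger_gap: 0.625
gripper_force: 41.5
```

```bash
python3 -m inch '[[0,0,-0.03,0,0,0],[0,0,-0.08,0,0,0],[0,0,-0.16,0,0,0],[0,0,-0.28,0,0,0],[0,0,-0.42,0,0,0],[0,0,-0.56,0,0,0],[0,0,-0.7,0,0,0],[0,0,-0.8,0,0,0],[0,0,-0.8,0,0,0],[0,0,-0.8,0,0,0]]' - 60; python3 - <<'E'
from h import *
s=robot.sense();print(s["gripper_force"],s["contact_force"],s["moment"])
c=cam("wrist");im=imaging.get_image("wrist");cv2.imwrite("pics/w3.png",im)
z=s["tool_pos"][2]-.004
C=yellow(im,(260,60),300)[0][1];print(C,onplane(c,C,z))
for d in imaging.landmark_of("wrist","spare_mid"): print(d)
im=imaging.get_image("top");print(yellow(im,(390,150),90))
for d in imaging.landmark_of("top","spare_mid"): print(d)
for n in("lower_left_mid","lower_right_mid","cradle"):
  for k in ("top","scene"):
    imaging.get_image(k)
    for d in imaging.landmark_of(k,n)[:1]: print(n,k,d)
steps(np.array([.54,.056,.16]),np.radians(79.7))
E
```

```text
t: 5.0
tool_pos: [0.477, -0.3788, 0.1559]
tool_rot: [-3.121, -0.355, 0.0]
contact_force: [-0.0, 0.3, -3.8]
finger_gap: 0.615
gripper_force: 63.5
63.53262992575765 [-0.04242558  0.33517726 -3.75241373] [-0.06726094  0.06170148 -0.05269956]
(np.float64(275.3), np.float64(120.2)) [ 0.55171428 -0.36111873  0.15192217]
{'at': [0.4793, -0.3775, 0.1511], 'confidence': 0.65}
[(np.int32(323), (np.float64(395.9), np.float64(140.1)))]
{'at': [0.4772, -0.382, 0.1488], 'confidence': 0.92}
lower_left_mid top {'at': [0.5435, 0.0869, 0.0313], 'confidence': 0.88}
lower_left_mid scene {'at': [0.544, 0.0868, 0.0354], 'confidence': 0.71}
lower_right_mid top {'at': [0.5321, 0.0293, 0.0318], 'confidence': 0.96}
lower_right_mid scene {'at': [0.5363, 0.0311, 0.0312], 'confidence': 0.89}
t 5.8 pos [ 0.4772 -0.379   0.1563] shift [ 1.0599 -2.7315 -0.0248] turn [ 0.000e+00 -1.000e-04  1.294e-01] joints [ 0.73  0.41 -0.14  1.54  0.06  1.19 -0.77]
```

View pics/w3.png

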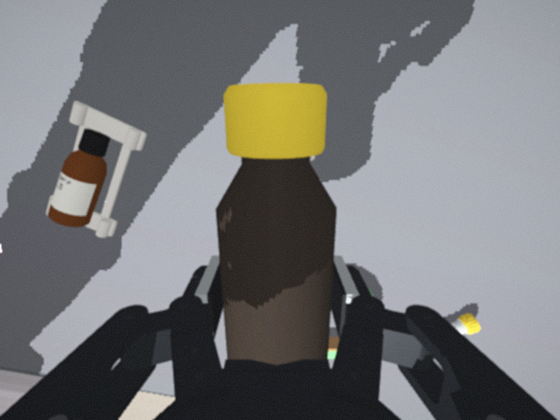

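The wrist view shows the spare held level between the pads, with its cap at (275,120). Next I carry it over to the pair.

```bash
python3 -m inch '[[0.03,-0.07,-0.01,0,0,0],[0.08,-0.21,-0.03,0,0,0],[0.15,-0.4,-0.05,0,0,0],[0.22,-0.6,-0.08,0,0,0],[0.29,-0.78,-0.1,0,0,0],[0.35,-0.95,-0.12,0,0,0]]' && python3 -m inch '[[0.06,-0.16,0,0,0,0],[0.13,-0.34,0,0,0,0],[0.2,-0.52,0,0,0,0],[0.27,-0.7,0,0,0,0],[0.33,-0.87,0,0,0,0],[0.36,-0.95,0,0,0,0]]' && python3 -m inch '[[0.06,-0.15,0,0,0,0.015],[0.12,-0.31,0,0,0,0.035],[0.18,-0.46,0,0,0,0.06],[0.24,-0.6,0,0,0,0.085],[0.29,-0.72,0,0,0,0.105],[0.33,-0.8,0,0,0,0.12],[0.34,-0.836,0,0,0,0.129],[0.34,-0.836,0,0,0,0.129],[0.34,-0.836,0,0,0,0.129]]'; python3 - <<'E'
from h import *
s=robot.sense();print(s["gripper_force"],s["contact_force"],s["moment"])
c=cam("wrist");im=imaging.get_image("wrist");cv2.imwrite("pics/w4.png",im)
P=imaging.get_image("top");cv2.imwrite("pics/t4.png",P);S=imaging.get_image("scene");cv2.imwrite("pics/s4.png",S)
z=s["tool_pos"][2]-.004
print(yellow(im,(280,100),400));print(yellow(P,(185,110),90),yellow(S,(180,200),120))
for k in("wrist","top","scene"):
  for n in("lower_left_mid","lower_right_mid","spare_mid"):
    for d in imaging.landmark_of(k,n): print(k,n,d)
steps(np.array([.538,.0565,.16]),np.radians(79.7))
E
```

```text
t: 6.4
tool_pos: [0.4966, -0.2257, 0.1747]
tool_rot: [-3.121, -0.358, -0.001]
contact_force: [-0.5, 0.2, -3.1]
finger_gap: 0.618
gripper_force: 63.6
t: 7.0
tool_pos: [0.517, -0.0732, 0.1746]
tool_rot: [-3.12, -0.362, -0.001]
contact_force: [-0.2, -0.5, -2.9]
finger_gap: 0.616
gripper_force: 63.6
t: 7.9
tool_pos: [0.5383, 0.0558, 0.1743]
tool_rot: [3.129, -0.279, 0.0]
contact_force: [1.0, -1.3, -4.1]
finger_gap: 0.62
gripper_force: 63.6
63.63862224854529 [ 0.98135099 -1.28229927 -4.06801735] [ 0.03618313  0.01092625 -0.01919278]
[(np.int32(7757), (np.float64(274.6), np.float64(119.7))), (np.int32(52), (np.float64(213.0), np.float64(232.0)))]
[(np.int32(289), (np.float64(172.5), np.float64(97.5))), (np.int32(213), (np.float64(197.6), np.float64(121.1)))] [(np.int32(238), (np.float64(164.4), np.float64(235.2))), (np.int32(183), (np.float64(184.6), np.float64(222.6)))]
top lower_right_mid {'at': [0.5308, 0.0292, 0.0319], 'confidence': 0.78}
top spare_mid {'at': [0.5392, 0.0528, 0.1675], 'confidence': 0.62}
scene lower_left_mid {'at': [0.5453, 0.0872, 0.0357], 'confidence': 0.57}
scene lower_right_mid {'at': [0.5341, 0.0324, 0.032], 'confidence': 0.56}
scene spare_mid {'at': [0.5391, 0.0574, 0.1687], 'confidence': 0.81}
scene spare_mid {'at': [0.5442, 0.0907, 0.0349], 'confidence': 0.35}
t 8.5 pos [0.5383 0.0563 0.1742] shift [-0.0025 -0.001   0.0949] turn [-0.     -0.      0.0004] joints [ 0.13  0.27 -0.35  1.7   0.1   1.19 -1.99]
```

View pics/w4.png

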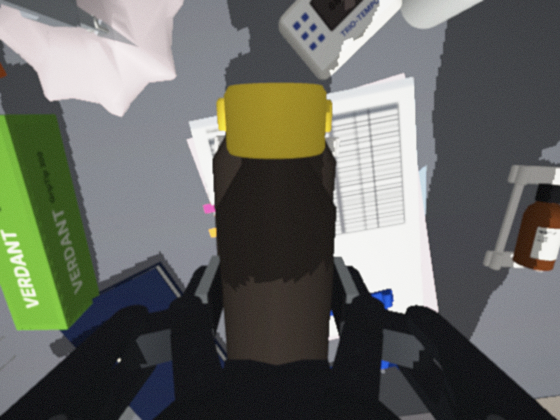

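The wrist view shows the held bottle over the pair. The lower caps peek out on both sides, at (220,115) and (330,115), symmetric about the held cap (centre x≈275), so the lateral fit looks right. Now I measure the lengthwise fit.

```bash
python3 - <<'E'
from h import *
im=cv2.imread("pics/w4.png");c=cam("wrist");s=robot.sense();tp=np.array(s["tool_pos"]);Rt=R.from_rotvec(s["tool_rot"]).as_matrix()
h=cv2.cvtColor(im,cv2.COLOR_BGR2HSV);m=cv2.inRange(h,(20,130,50),(34,255,255))>0
for x in list(range(216,230))+list(range(322,336)):
    r=np.flatnonzero(m[:180,x]);print(x,(r.min(),r.max()) if len(r) else None,end=' ')
print()
def tl(uv,z): return np.round((Rt.T@(onplane(c,uv,z)-tp))[:2]*1000,1)
zh=tp[2]-.004
for n,uv,z in(("lowL far",(219,99),.033),("lowL near",(219,131),.033),("lowR far",(330,99),.033),("lowR near",(330,131),.033),("held L far",(226,88),zh),("held L near",(228,155),zh),("held R far",(326,88),zh),("held R near",(325,155),zh)): print(n,tl(uv,z))
ct=cam("top");cs=cam("scene")
# lower caps triangulated before (same method) and held cap now
print("held cap tri wrist/top",tri(ct,(172.5,97.5),c,(274.6,119.7)))
E
```

```text
216 None 217 (np.int64(101), np.int64(115)) 218 (np.int64(99), np.int64(123)) 219 (np.int64(99), np.int64(129)) 220 (np.int64(98), np.int64(129)) 221 (np.int64(98), np.int64(129)) 222 (np.int64(98), np.int64(129)) 223 (np.int64(98), np.int64(129)) 224 (np.int64(95), np.int64(129)) 225 (np.int64(93), np.int64(140)) 226 (np.int64(91), np.int64(147)) 227 (np.int64(88), np.int64(149)) 228 (np.int64(87), np.int64(151)) 229 (np.int64(86), np.int64(153)) 322 (np.int64(86), np.int64(152)) 323 (np.int64(88), np.int64(151)) 324 (np.int64(90), np.int64(149)) 325 (np.int64(91), np.int64(147)) 326 (np.int64(100), np.int64(131)) 327 (np.int64(100), np.int64(131)) 328 (np.int64(100), np.int64(131)) 329 (np.int64(101), np.int64(130)) 330 (np.int64(101), np.int64(129)) 331 (np.int64(103), np.int64(118)) 332 None 333 None 334 None 335 None 
lowL far [ 90.3 -48.5]
lowL near [ 64.  -50.2]
lowR far [90.1 45.4]
lowR near [63.9 46.8]
held L far [ 89.4 -20.4]
held L near [ 62.4 -21. ]
held R far [89.3 20.2]
held R near [62.3 21.1]
held cap tri wrist/top [0.61554386 0.04073077 0.16826183]
```

Lengthwise the caps match within 1 mm, and sideways the pair sits about 1–2 mm to tool −y. I'll descend with that correction, then creep down to contact.

```bash
python3 -m inch '[[0,-0.009,0.04,0,0,0],[0,-0.009,0.12,0,0,0],[0,-0.009,0.22,0,0,0],[0,-0.009,0.32,0,0,0],[0,-0.009,0.41,0,0,0],[0,-0.009,0.48,0,0,0],[0,-0.009,0.53,0,0,0],[0,-0.009,0.555,0,0,0],[0,-0.009,0.56,0,0,0],[0,-0.009,0.56,0,0,0]]' && python3 -m inch '[[0,0,0.005,0,0,0],[0,0,0.01,0,0,0],[0,0,0.015,0,0,0],[0,0,0.02,0,0,0],[0,0,0.025,0,0,0],[0,0,0.025,0,0,0],[0,0,0.025,0,0,0]]'
```

```text
t: 9.5
tool_pos: [0.5389, 0.0578, 0.0906]
tool_rot: [-3.129, 0.28, -0.001]
contact_force: [0.5, -0.7, -3.3]
finger_gap: 0.623
gripper_force: 63.6
t: 10.2
tool_pos: [0.5386, 0.0577, 0.0865]
tool_rot: [-3.129, 0.28, 0.0]
contact_force: [0.0, 0.4, -3.7]
finger_gap: 0.62
gripper_force: 63.6
```

```bash
python3 -m inch '[[0,0,0.004,0,0,0],[0,0,0.008,0,0,0],[0,0,0.008,0,0,0],[0,0,0.008,0,0,0]]';  python3 -m inch '[[0,0,0.003,0,0,0],[0,0,0.006,0,0,0],[0,0,0.006,0,0,0],[0,0,0.006,0,0,0]]'
```

```text
t: 10.6
tool_pos: [0.5387, 0.0578, 0.0854]
tool_rot: [-3.129, 0.28, -0.001]
contact_force: [0.3, 0.2, -2.2]
finger_gap: 0.623
gripper_force: 63.8
t: 11.0
tool_pos: [0.5389, 0.0579, 0.0848]
tool_rot: [-3.129, 0.28, -0.001]
contact_force: [0.7, 0.3, 1.6]
finger_gap: 0.62
gripper_force: 64.1
```

```bash
python3 -m inch '[[0,0,0,0,0,0],[0,0,0,0,0,0],[0,0,0,0,0,0]]' - 20; python3 -m inch '[[0,0,0,0,0,0],[0,0,0,0,0,0],[0,0,0,0,0,0],[0,0,0,0,0,0]]' 0.33;python3 -m inch '[[0,0,0,0,0,0],[0,0,0,0,0,0],[0,0,0,0,0,0],[0,0,0,0,0,0]]' 0.15; python3 - <<'E'
from h import *
im=imaging.get_image("wrist");S=imaging.get_image("scene")
cv2.imwrite("pics/rel.png",np.hstack([im[:,100:460],cv2.resize(S[180:320,120:260],(420,420))]))
E
```

```text
t: 11.3
tool_pos: [0.5389, 0.0578, 0.0847]
tool_rot: [-3.129, 0.28, -0.001]
contact_force: [1.5, 1.4, 3.2]
finger_gap: 0.62
gripper_force: 64.2
t: 11.7
tool_pos: [0.5384, 0.0575, 0.0842]
tool_rot: [3.129, -0.28, -0.001]
contact_force: [-0.6, -0.3, 0.5]
finger_gap: 0.668
gripper_force: 0.0
t: 12.1
tool_pos: [0.5386, 0.0577, 0.0844]
tool_rot: [-3.129, 0.28, -0.0]
contact_force: [-0.4, -0.0, -0.3]
finger_gap: 0.85
gripper_force: 0.0
```

View pics/rel.png

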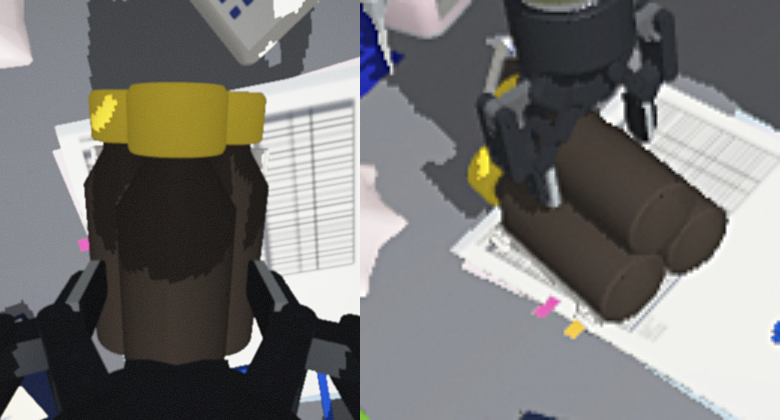

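The picture shows the third bottle saddled squarely in the groove, with the caps in line and the fingers clear on both sides. I retreat straight up.

```bash
python3 -m inch '[[0,0,-0.04,0,0,0],[0,0,-0.1,0,0,0],[0,0,-0.2,0,0,0],[0,0,-0.35,0,0,0],[0,0,-0.5,0,0,0],[0,0,-0.7,0,0,0],[0,0,-0.85,0,0,0],[0,0,-0.95,0,0,0],[0,0,-0.95,0,0,0],[0,0,-0.95,0,0,0]]'; python3 - <<'E'
from h import *
c=cam("wrist");im=imaging.get_image("wrist");S=imaging.get_image("scene")
for k in("wrist","scene"):
  for n in("spare_mid","lower_left_mid","lower_right_mid"):
    for d in imaging.landmark_of(k,n)[:3]: print(k,n,d)
cv2.imwrite("pics/end.png",np.hstack([im[:,100:460],cv2.resize(S[180:320,120:260],(420,420))]))
E
```

```text
t: 13.2
tool_pos: [0.5386, 0.0577, 0.227]
tool_rot: [-3.129, 0.28, -0.001]
contact_force: [0.4, 1.0, -0.2]
finger_gap: 0.852
gripper_force: 0.0
wrist spare_mid {'at': [0.5405, 0.0608, 0.0772], 'confidence': 0.91}
wrist lower_left_mid {'at': [0.5455, 0.0874, 0.0343], 'confidence': 0.84}
wrist lower_right_mid {'at': [0.5286, 0.0304, 0.0342], 'confidence': 0.78}
scene spare_mid {'at': [0.5408, 0.0589, 0.0783], 'confidence': 0.83}
scene lower_left_mid {'at': [0.5442, 0.0848, 0.0347], 'confidence': 0.65}
```

View pics/end.png

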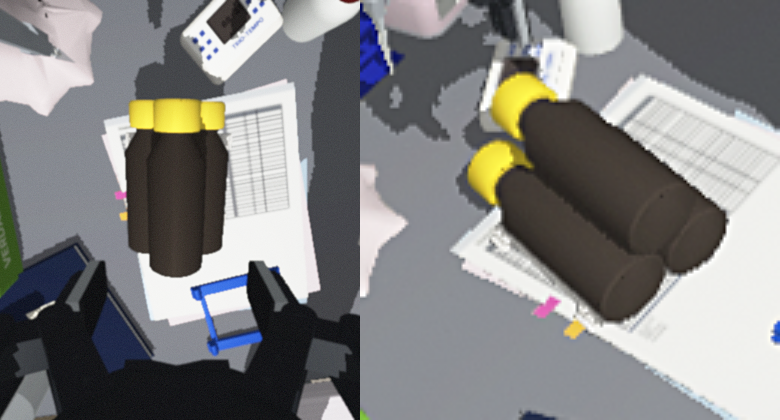

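The pyramid is stable: the top bottle is centred in the groove at z≈0.078, the lower two are still in the cradle, and the gripper is clear.

```bash
python3 -c "
from rig import robot
print(robot.job_done())"
```

```text
the job is handed in; nothing more can be done
None
```

The third large bottle now rests in the groove on top of the pair, lengthwise and centred to within a few millimetres, with the lower two still in the cradle; the job was handed in at about 13.5 s.

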